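# Set the rotary stage to the rider and clamp it

### The arm

A 6-joint arm with a two-finger parallel gripper is mounted at the origin on a cart in front of the work surface, level with it; the furniture and walls round the work are solid. World frame = base frame: x ahead of the robot, y to its left, z up, the work surface at z = 0. Lengths are in m, angles in degrees, forces in N, time in s.
With the tool pointing down it reaches from about 0.375 to 0.9 m from the base axis. Payload 3.1 kg.
Tool frame: the origin (TCP) lies at the centre of the arm's flange, where the gripper is bolted on; the fingertips stand 182 mm ahead of it and the grasp point (between the pads) lies 164 mm ahead of it; x points along the fingers, z is the direction in which the jaws open and shut, and the axes are right-handed (so a half turn about x gives the same grasp; the last joint's range is limited). The gripper opens to 87 mm and grips with 3 to 60 N. Pads are 19 mm wide; open, the fingers measure 117 mm over their backs; the gripper's body (75 mm by 190 mm) begins 51 mm behind the grasp point.
Start: joints at [53.887, 30.224, 82.088, -0, 67.689, -10.227], TCP at [0.273, 0.562, 0.405] pointing down, gripper open.
Joint ranges: [-176.69, 176.69], [-43.24, 126.21], [12.49, 139.97], [-82, 262], [0, 151.66], [-163.58, 163.58]. Speed limits (degrees/s): [159.86, 159.86, 180, 180, 180, 180].

### API

Orientations are given as a 3x3 rotation matrix whose columns are the frame's x, y, z axes.
In Python, from rig import bot gives the robot as it stands.
- The arm moves only by the shell command python3 -m crank 'ROWS' [OPENING]. ROWS is JSON, a list of rows, each an object with "offset": the shift along the tool's x, y, z in m, a list of three; "spin": the turn about the tool's x in rad. A call has 1 to 12 rows; each row shifts and turns the commanded pose from where the row before left it, along the tool's axes as they then stand; what a row does not reach is not made up. A row lasts 1/10 s, in which the tool goes at most 50 mm and 8.59 degrees, less where a joint would pass 70% of its speed; a pose out of reach is approached as far as the arm can. A call is refused whole if a number of a shift passes 0.05 or a number of a turn 0.15, either way. A call with a gripper value outside its range is refused whole. OPENING is the finger opening in m, from 0 to 0.087, set as the call begins (- or left out, the last holds). The fingers move at their own pace and stop on an object; the grip force is fixed at half the most. Time passes only in rows, so rows that do not move let the fingers close. It gives the time, the measured TCP pose, the force and the opening at its end, in the units of the state.
- bot.read_state(): the state, without advancing time (a new reading comes with each control period).
- bot.capture(name): name is "side" or "top" or "wrist"; returns a dict with "pixels" (480x640x3 uint8, blue, green, red), "depth" (480x640 float32, m along the optical axis (not along the pixel's ray), 0 where there is no reading), "K" (3x3 intrinsics, pixels), "world_to_cam" (4x4, takes a point from world to camera coordinates). Camera axes: x right, y up, looking along -z (the intrinsics and any distortion apply to the point x, -y, -z); pixel columns grow to the right and rows downward; lengths in m; the calibration is good to about 2 mm. A picture is of the moment at which its call begins.
- bot.hand_in(): hands the job in, once; it reports no verdict.
Trained networks look in a picture, given as the dict that the camera call returned (one of the last four; its "shot" number tells which), for a name from the list of things; names that differ only in an ending like _2 or _b are one class to them, and where a whole thing is asked for, a point or a joint stands for the part that bears it (a point fixed in the world has none). Each returns a list of dicts, best first, with "p" (0 to 1); they miss things now and then, are a little off and sometimes report something else, mostly with a low value. They report only what shows in the picture. A call takes as long as a camera call.
- bot.regions_of(label, picture): "region" (480x640 bool, what is visible of it) and "extent" ([centre column, centre row, width, height] in pixels, round what is visible of it).
The state is a dict: "time_s": time; "joint_positions": joint angles; "qvel": joint speeds; "tau": joint torques, N m; "position": TCP position; "tcp_rot": TCP orientation; "force": force on the tool from outside, world axes, zero at the start; "moment": the same for the moment, N m; "opening": opening from 0.0 (shut) to 1.0 (fully open).
Only numpy, scipy, OpenCV 4.12 (cv2) and the standard library are available. Lean on these libraries where they do the work, as an engineer would, in place of code of your own. Each camera call takes 0.05 s, during which the arm holds its last target.

### The job

On the rotary stage, push the dial's upright stud round with the closed fingertips until the dial's white index line lines up with the line on the small steel rider clipped to the scale ring. Then push the clamp lever at the side of the stage fully home against its stop, leaving the dial set. Push gently: do not pinch the stud or the lever, do not shift the rider, and leave the things standing round the stage where they are.

Things in the scene. Friction and masses are not known exactly. Their poses are not given: they have to be found in the camera images.
- stage: rotary stage fixed to the bench: grey base plate 150 mm (its x) by 240 mm (its y) by 18 mm high. Origin at the centre of its underside; x points away from the robot at yaw 0, z up. A flat aluminium scale ring (radius 72 mm, top 24 mm above the bench) and the dial are centred at x 0, y +35 mm; the clamp lever's pivot is at x +40, y -85 mm. It does not move.
- dial: black knurled dial, radius 58 mm, flat top 36 mm above the bench; turns either way, no stops in reach, about the vertical axis through its origin (24 mm above the bench). Its +x points along the white index line (4 mm wide, 18 to 54 mm from the axis); a steel stud stands 40 mm from the axis on the opposite side (-x). Friction holds it wherever it is left; 2 to 4 N at the stud turns it.
- dial_center (a point): point on the dial's axis, at the height of its top, 36 mm above the bench
- index_mark (a point): point at which the dial's index line points: 60 mm from the dial's axis in the index line's direction, 36 mm above the bench; it turns with the dial
- stud_top (a point): centre of the top of the dial's upright steel stud, 70 mm above the bench; the stud is 14 mm in diameter (20 mm in its lowest 4 mm), 34 mm high above the dial's top, 40 mm from the dial's axis; it turns with the dial
- rider_mark (a point): point at which the rider's black line (4 mm wide) points: 60 mm from the dial's axis, 36 mm above the bench. The rider is a steel block 16 mm wide clamped on the scale ring, 62 to 84 mm from the axis, top 40 mm above the bench (4 mm higher than the dial's top), on the half of the ring nearest the robot. Dial set: index_mark and rider_mark coincide.
- lever: clamp lever: dark arm 60 mm long, top 28 mm above the bench, with an upright black pin at its end; turns about a vertical pivot (this origin, 18.5 mm above the bench). It starts turned out past the plate's -y edge by 0.75 to 1.0 rad and swings in toward the dial until it lies along the stage's -x, at its stop. Friction holds it; about 1 N at the pin moves it. It leaves the dial's friction alone.
- lever_pin (a point): centre of the top of the lever's upright pin, about 61 mm above the bench; pin 14 mm in diameter (17 mm at the top), standing 29 mm above the lever's arm, 60 mm from the pivot
- lever_home (a point): where lever_pin is when the lever is fully home against its stop (stage x -20, y -85 mm)
- lever_pivot (a point): point on the lever's vertical pivot axis, at the height of the pin's top
- vial: small screw-cap vial, 24 mm across, 50 mm high, standing loose in front of the stage; bystander, origin at its underside
- beaker: small clear beaker, 57 mm across, 69 mm high, standing loose on the left of the stage; bystander, origin at its underside
- tape: roll of label tape, 68 mm across, 19 mm high, lying loose in front of the stage; bystander, origin at its underside

How it is judged:
By the outcome, as a careful person would: the job done as asked, in the order asked, and still so for the second after the job is handed in, with the robot touching nothing.
It also fails if it takes over 72 s, if anything falls off the work surface, if the arm or the gripper's body presses on something with over 40 N, if the wrist force passes 120 N, or if a joint passes its speed limit or range.

## Working session

There is one attempt and no reset: what is moved stays moved. The work goes in short steps, Python scripts to look and compute and a shell command to move; the robot and the scene stay as the last step left them, time stands still between calls to the robot, and variables do not carry over. Pictures are saved under pics/ and viewed, and the job is handed in when it is done.

```bash
mkdir -p pics; ls
python3 - <<'E'
from rig import bot
import cv2,numpy as np,pickle
s=bot.read_state();print(s)
d={}
for n in("top","side","wrist"):
    c=bot.capture(n);d[n]=c;cv2.imwrite(f"pics/{n}0.png",c["pixels"]);print(n,c["K"].tolist(),np.round(c["world_to_cam"],3).tolist(),c.keys())
pickle.dump(d,open("c0.pkl","wb"))
E
```

```text
pics
{'time_s': 0.0, 'joint_positions': array([ 5.38869766e+01,  3.02784818e+01,  8.21567281e+01, -2.45693116e-03,
        6.76890173e+01, -1.02279627e+01]), 'qvel': array([ 0.03660052, -0.03134896,  0.00072509, -0.03875599, -0.00504127,
        0.1148698 ]), 'tau': array([-1.60091059e-05, -4.40025187e+01, -1.76596588e+01,  6.34339848e-02,
        5.80392906e-02, -1.50020733e-04]), 'position': array([0.27263104, 0.56201723, 0.4037745 ]), 'tcp_rot': array([[-1.24582876e-03, -8.99678550e-01,  4.36551205e-01],
       [-1.77495242e-03,  4.36552846e-01,  8.99676866e-01],
       [-9.99997649e-01,  3.45985695e-04, -2.14075671e-03]]), 'force': array([ 0.0809068 , -0.2586503 , -0.51515359]), 'moment': array([ 0.00374261, -0.0095891 , -0.0433905 ]), 'opening': 0.9994536503668083}
top [[506.9849176503384, 0.0, 316.2224878919592], [0.0, 506.9849176503384, 245.63865298349327], [0.0, 0.0, 1.0]] [[0.18, -0.984, -0.002, 0.072], [0.962, 0.176, 0.21, -0.571], [-0.206, -0.04, 0.978, -0.836], [0.0, 0.0, 0.0, 1.0]] dict_keys(['pixels', 'depth', 'K', 'world_to_cam', 'shot'])
side [[587.7688154080951, 0.0, 305.323657011141], [0.0, 587.7688154080951, 244.59304688400917], [0.0, 0.0, 1.0]] [[0.996, -0.081, -0.024, -0.487], [0.067, 0.595, 0.801, -0.21], [-0.05, -0.8, 0.598, -0.743], [0.0, 0.0, 0.0, 1.0]] dict_keys(['pixels', 'depth', 'K', 'world_to_cam', 'shot'])
wrist [[425.1261644080494, 0.0, 314.517153727865], [0.0, 425.1261644080494, 244.89960269130054], [0.0, 0.0, 1.0]] [[0.438, 0.899, -0.002, -0.623], [-0.862, 0.419, -0.284, 0.035], [-0.255, 0.126, 0.959, -0.392], [0.0, 0.0, 0.0, 1.0]] dict_keys(['pixels', 'depth', 'K', 'world_to_cam', 'shot'])
```

View pics/top0.png

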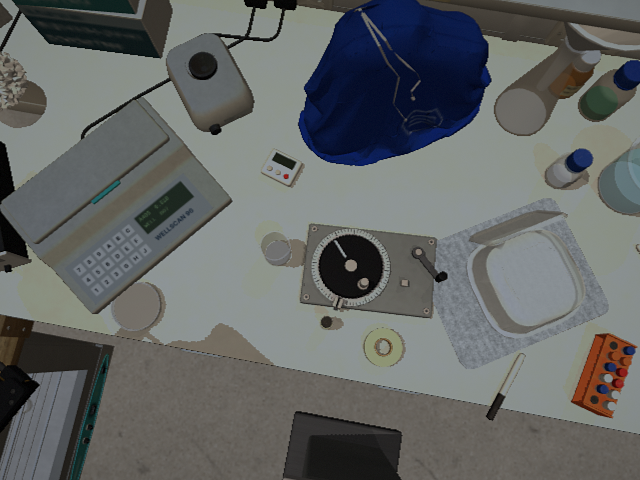

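View pics/side0.png

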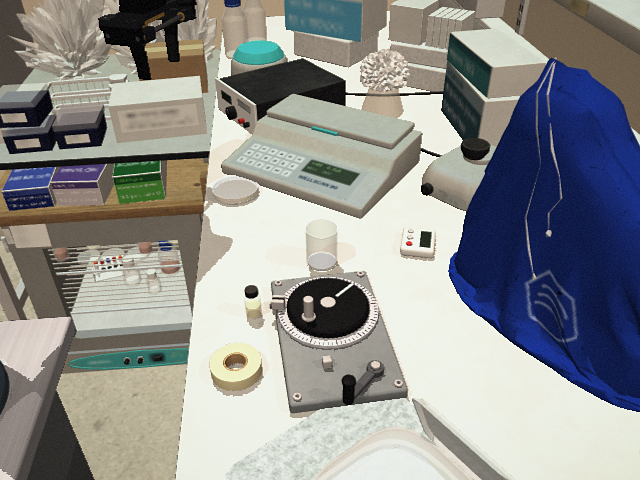

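View pics/wrist0.png

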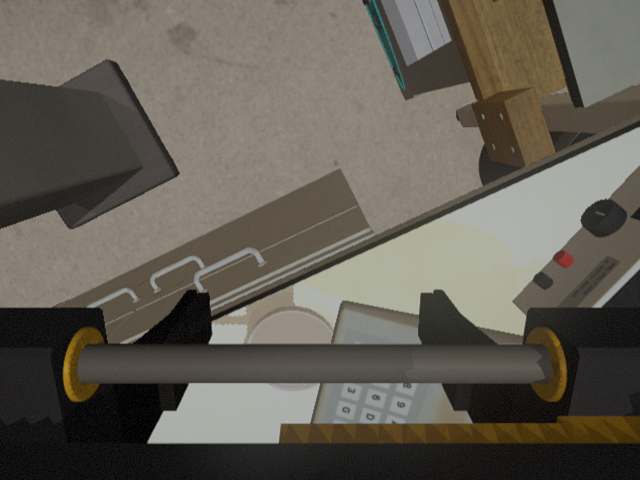

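```bash
cat > h.py <<'E'
import numpy as np,cv2,pickle
def ray(c,u,v):
    K=np.array(c["K"]);T=np.array(c["world_to_cam"])
    d=np.array([(u-K[0,2])/K[0,0],-(v-K[1,2])/K[1,1],-1.])
    R=T[:3,:3];return -R.T@T[:3,3],R.T@d
def atz(c,u,v,z):
    o,d=ray(c,u,v);t=(z-o[2])/d[2];return o+t*d
def proj(c,p):
    K=np.array(c["K"]);T=np.array(c["world_to_cam"]);q=T[:3,:3]@np.asarray(p)+T[:3,3]
    return np.array([K[0,2]+K[0,0]*q[0]/-q[2],K[1,2]+K[1,1]*-q[1]/-q[2]])
def tri(c1,p1,c2,p2):
    o1,d1=ray(c1,*p1);o2,d2=ray(c2,*p2)
    A=np.stack([d1,-d2],1);t=np.linalg.lstsq(A,o2-o1,rcond=None)[0]
    a=o1+t[0]*d1;b=o2+t[1]*d2;return (a+b)/2,np.linalg.norm(a-b)
E
python3 - <<'E'
from h import *
d=pickle.load(open("c0.pkl","rb"))
cv2.imwrite("pics/topz.png",cv2.resize(d["top"]["pixels"][210:350,285:460],None,fx=4,fy=4,interpolation=cv2.INTER_CUBIC))
cv2.imwrite("pics/sidez.png",cv2.resize(d["side"]["pixels"][260:420,235:435],None,fx=3.7,fy=3.7,interpolation=cv2.INTER_CUBIC))
from rig import bot
for n in("top","side"):
  c=bot.capture(n)
  for l in("dial","stud_top","rider_mark","lever_pin","lever","vial","beaker","tape","stage"):
    for r in bot.regions_of(l,c)[:1]:
        ys,xs=np.nonzero(r["region"]);print(n,l,round(r["p"],2),np.round(r["extent"],1),xs.mean().round(1),ys.mean().round(1))
E
```

```text
top dial 0.76 [349.8 266.1  65.5  67.9] 350.5 266.1
top stud_top 0.63 [350.4 267.3  66.1  61. ] 350.6 265.9
top rider_mark 0.54 [339.6 303.4   4.8  13.8] 337.4 302.7
top lever_pin 0.8 [426.8 265.2  35.4  33.4] 429.0 264.6
top lever 0.64 [428.  266.6  33.   38.5] 428.7 264.8
top beaker 0.92 [275.6 247.1  32.4  36. ] 275.7 247.4
top tape 0.95 [383.1 347.1  38.7  38.3] 382.6 346.9
top stage 0.78 [375.1 272.  147.9  96.2] 370.2 270.4
side dial 0.85 [328.7 309.2  80.2  55.9] 327.8 307.5
side stud_top 0.64 [328.3 307.8  84.6  62.3] 327.7 307.6
side rider_mark 0.68 [340.2 341.5 138.  144.7] 334.2 342.7
side lever_pin 0.72 [361.8 383.6  40.3  44.2] 360.8 380.7
side lever 0.73 [363.8 383.2  39.1  45. ] 360.5 380.9
side vial 0.91 [254.8 301.6  20.1  33.2] 252.3 302.1
side beaker 0.75 [319.8 244.   35.   48.4] 321.2 243.2
side tape 0.62 [236.1 363.9  52.2  51.3] 235.5 366.4
side stage 0.67 [338.4 341.5 140.1 138.3] 334.1 342.5
```

View pics/topz.png

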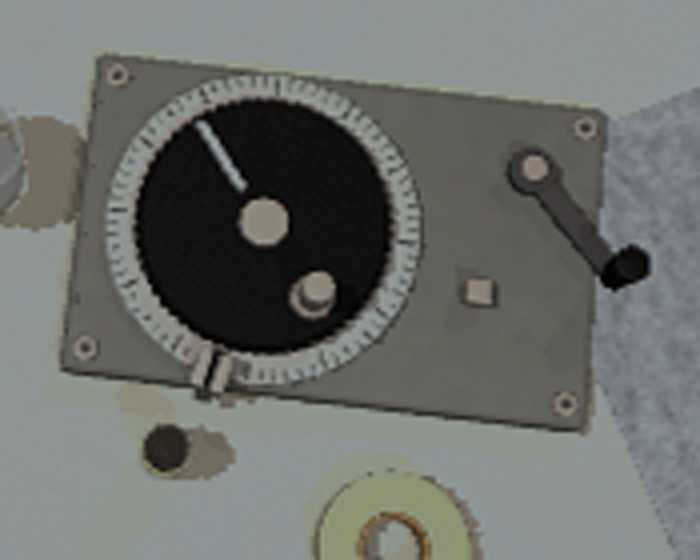

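View pics/sidez.png

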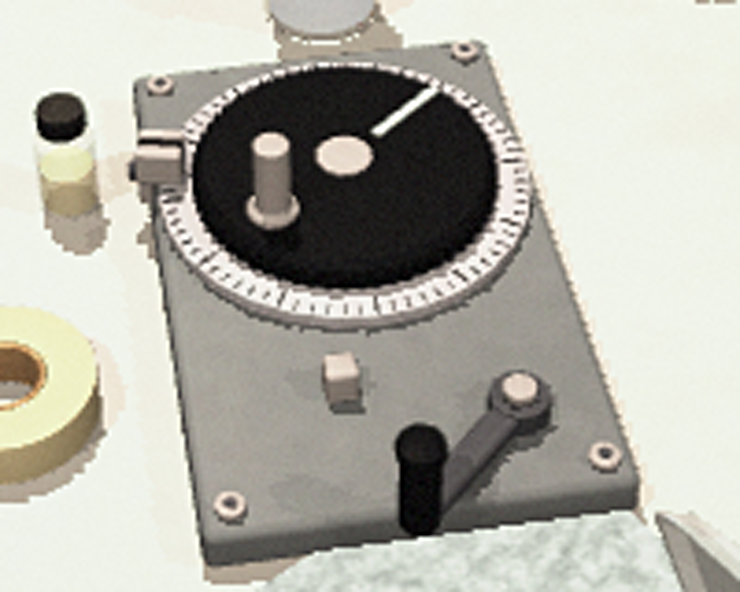

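```bash
cat > est.py <<'E'
from h import *
d=pickle.load(open("c0.pkl","rb"));T,S=d["top"],d["side"]
t=lambda x,y:((x+.5)/4-.5+285,(y+.5)/4-.5+210)
s=lambda x,y:((x+.5)/3.7-.5+235,(y+.5)/3.7-.5+260)
P=dict(sc1=((117,75),(464,50)),sc2=((586,128),(605,454)),sc3=((86,347),(160,84)),sc4=((566,404),(231,506)),hub=((264,221),(344,155)),stud=((320,286),(271,144)),i0=((243,188),(377,133)),i1=((200,122),(435,90)),pin=((632,264),(421,440)),piv=((536,166),(520,387)))
W={}
for k,(a,b) in P.items():
    p,e=tri(T,t(*a),S,s(*b));W[k]=p;print(k,p.round(4),round(e,4))
x=W["sc1"]+W["sc2"]-W["sc3"]-W["sc4"];y=W["sc1"]+W["sc3"]-W["sc2"]-W["sc4"]
print("yaw",np.degrees(np.arctan2(x[1],x[0])),np.degrees(np.arctan2(-y[0],y[1])))
c=sum(W[k] for k in("sc1","sc2","sc3","sc4"))/4;print("c",c)
yaw=(np.arctan2(x[1],x[0])*0.36+np.arctan2(-y[0],y[1])*.64)
R=np.array([[np.cos(yaw),-np.sin(yaw)],[np.sin(yaw),np.cos(yaw)]])
dc=c[:2]+R@[0,.035];print("dialc",dc,"pivot",c[:2]+R@[.04,-.085],"home",c[:2]+R@[-.02,-.085])
an=lambda p:np.degrees(np.arctan2(p[1],p[0]))
print("stud ang",an(W["stud"][:2]-dc),np.linalg.norm(W["stud"][:2]-dc),"idx",an(W["i1"]-W["i0"]),an(W["i1"][:2]-dc))
for u,v in((206,392),(213,348),(211,370)):
    p=atz(T,*t(u,v),.04);print("rider",p.round(4),an(p[:2]-dc),np.linalg.norm(p[:2]-dc))
for u,v in((167,447),):
    print("vial",atz(T,*t(u,v),.05))
print("tape",atz(T,383,347,.019),"beaker",atz(T,275.6,247,.05))
for nm in("top","side"):
    for l,h in(("hub",.036),("stud",.07),("pin",.061),("piv",.03)):
        q=t(*P[l][0]) if nm=="top" else s(*P[l][1]);print(nm,l,atz(d[nm],*q,h).round(4))
E
python3 est.py
```

```text
sc1 [0.5889 0.1857 0.0196] 0.0004
sc2 [ 0.6029 -0.0324  0.0205] 0.0005
sc3 [0.4614 0.1765 0.0206] 0.0002
sc4 [ 0.4753 -0.0407  0.0194] 0.0006
hub [0.5298 0.1075 0.0371] 0.0002
stud [0.5001 0.0802 0.0701] 0.0003
i0 [0.5436 0.1193 0.0364] 0.0011
i1 [0.5702 0.1437 0.0352] 0.0004
pin [ 0.5362 -0.053   0.0595] 0.001
piv [ 0.5777 -0.0102  0.0321] 0.0005
yaw 3.9261758486052685 3.669629671681174
c [0.53212538 0.07229687 0.0200279 ]
dialc [0.52982896 0.10722145] pivot [ 0.57761619 -0.0098955 ] home [ 0.51774548 -0.01383222]
stud ang -137.70451539541156 0.04015856335741918 idx 42.53586850311652 42.112545243599584
rider [0.4492 0.12   0.04  ] 170.97284846464314 0.08163453208564277
rider [0.4689 0.1203 0.04  ] 167.86842406288415 0.06233336996484761
rider [0.4591 0.1195 0.04  ] 170.12704896998585 0.07174804655722009
vial [0.42181389 0.13277271 0.05      ]
tape [0.39755463 0.02577915 0.019     ] beaker [0.53521814 0.24527989 0.05      ]
top hub [0.5299 0.1075 0.036 ]
top stud [0.5    0.0802 0.07  ]
top pin [ 0.5354 -0.0527  0.061 ]
top piv [ 0.5784 -0.0106  0.03  ]
side hub [0.5301 0.1087 0.036 ]
side stud [0.5003 0.0803 0.07  ]
side pin [ 0.5365 -0.0541  0.061 ]
side piv [ 0.5779 -0.0084  0.03  ]
```

Run:
```python
from h import *
d=pickle.load(open("c0.pkl","rb"));G={}
H=np.full((20,22),-1.)
for n in("top","side"):
    c=d[n];K=np.array(c["K"]);T=np.array(c["world_to_cam"]);D=c["depth"]
    v,u=np.nonzero(D>0);z=D[v,u]
    q=np.stack([(u-K[0,2])/K[0,0]*z,-(v-K[1,2])/K[1,1]*z,-z],1);w=(q-T[:3,3])@T[:3,:3]
    i=((w[:,0]-.36)/.02).astype(int);j=np.floor((.28-w[:,1])/.02).astype(int)
    m=(i>=0)&(i<20)&(j>=0)&(j<22)&(w[:,0]>.36)
    np.maximum.at(H,(i[m],j[m]),w[m,2])
print("cols y from .27 step -.02")
for i in range(19,-1,-1):print("%.2f"%(.37+.02*i),(H[i]*1000).astype(int))
```

```text
cols y from .27 step -.02
0.75 [  3   3  81 132 194 204 160 132  44  21  21  14   2   4   4   4   3   4
   3   4   3   3]
0.73 [19 16  4 18 52 53 17 18 14 16  2  3  4  4  3  4  4  4  4  4  3  4]
0.71 [20 18 18  3  3  3  3  3  3  5  5  4  4  3  4  3  4  3  3  3  3  4]
0.69 [21 20 15  3  3  4  5  3  3  3  4  3  3  6  4  3  3  3  3  4  3  4]
0.67 [18 20  5  4  3  5  3  3  3  3  3  4  4  3  3  3  2  3  3  3  5 20]
0.65 [ 4  3  4  4  4  5  4  3  3  2  3  2  3  3  3  3  3  4  5  7 37 70]
0.63 [  3   3   5   4   3   4   5   4   3   4   3   4   3   3   5   3   4   6
   6  56  85 107]
0.61 [  4   3   5   4  11  16  18  17  25  25  21  20  21  20  20  24  20   6
   6 100 109 110]
0.59 [  4   2   4   3  23  23  26  37  38  37  32  25  21  21  33  28  20   6
   7  99 109  72]
0.57 [ 2 70 68  3 20 27 39 40 39 40 39 34 22 27 34 29 19  7  7 44 71 72]
0.55 [71 70 75 70 22 35 39 39 39 38 39 37 26 21 21 30 63 60  7 29 70 74]
0.53 [71  7 70 71 22 38 39 39 42 41 39 39 26 33 27 21 65 60  7 10 63 70]
0.51 [69 71 70  4 21 36 38 38 39 72 71 37 25 33 32 21 21  7  6  6 20 70]
0.49 [ 3  4  3  4 21 26 38 38 39 71 72 37 21 21 21 21 21  6  6  7  7 43]
0.47 [ 3  3  4  4 23 22 28 42 42 38 32 25 20 21 21 22 23  5  6  6  6 12]
0.45 [ 4  3  3  3 20 23 19 43 42 26 19 17 15  4  3  3  4  4  7  7  8  7]
0.43 [ 5  3  4  3  5  4 49 52 33  3  3 20 21 22 19  4  4  3  5  7  6  6]
0.41 [ 4  5  3  4  3  3 51 51  4  3  3 22 21 22 21  5  4  3  3  7  7  7]
0.39 [ 4  3  3  2  4  4  3  4  3  3  4 22 23 22 21  4  3  3  4  5  6  6]
0.37 [ 4  3  4  4  4  3  3  3  4  3  3 22 21 21 21  3  3  2  3  3  3  4]
```

```bash
python3 -m crank '[{"offset":[0,-0.032,-0.027],"spin":0},{"offset":[0,-0.032,-0.027],"spin":0},{"offset":[0,-0.032,-0.027],"spin":0},{"offset":[0,-0.032,-0.027],"spin":0},{"offset":[0,-0.032,-0.027],"spin":0},{"offset":[0,-0.032,-0.027],"spin":0},{"offset":[0,-0.032,-0.027],"spin":0},{"offset":[0,-0.032,-0.027],"spin":0},{"offset":[0,-0.032,-0.027],"spin":0},{"offset":[0,-0.032,-0.027],"spin":0},{"offset":[0,-0.032,-0.027],"spin":0},{"offset":[0,-0.032,-0.027],"spin":0}]' 0
```

```text
time_s: 2.35
position: [0.4774, 0.1015, 0.405]
tcp_rot: [[0.001, -0.9, 0.437], [0.0, 0.437, 0.9], [-1.0, -0.001, 0.0]]
force: [1.1, -0.1, 0.4]
opening: 0.034
```

```bash
python3 -m crank '[{"offset":[0,0,0],"spin":0.147},{"offset":[0,0,0],"spin":0.147},{"offset":[0,0,0],"spin":0.147},{"offset":[0,0,0],"spin":0.147},{"offset":[0,0,0],"spin":0.147},{"offset":[0,0,0],"spin":0.147},{"offset":[0,0,0],"spin":0.147},{"offset":[0,0,0],"spin":0.147},{"offset":[0,0,0],"spin":0.147},{"offset":[0,0,0],"spin":0.147},{"offset":[0,0,0],"spin":0.147},{"offset":[0,0,0],"spin":0.147}]'
```

```text
time_s: 3.55
position: [0.4769, 0.1032, 0.4049]
tcp_rot: [[0.0, 0.606, 0.795], [0.0, 0.795, -0.606], [-1.0, 0.0, 0.0]]
force: [-0.9, -0.6, 0.1]
opening: 0.006
```

```bash
python3 -m crank '[{"offset":[0,0,0],"spin":0.147},{"offset":[0,0,0],"spin":0.147},{"offset":[0,0,0],"spin":0.147},{"offset":[0,0,0],"spin":0.147},{"offset":[0,0,0],"spin":0.147},{"offset":[0,0,0],"spin":0.147},{"offset":[0,0,0],"spin":0.147},{"offset":[0,0,0],"spin":0.147},{"offset":[0,0,0],"spin":0.147},{"offset":[0,0,0],"spin":0.147},{"offset":[0,0,0],"spin":0.147},{"offset":[0,0,0],"spin":0.147}]'
```

```text
time_s: 4.75
position: [0.4769, 0.1032, 0.4049]
tcp_rot: [[0.0, 0.664, -0.747], [0.0, -0.747, -0.664], [-1.0, 0.0, -0.0]]
force: [0.0, -0.2, 0.8]
opening: 0.002
```

Run:
```python
from rig import bot
import cv2,numpy as np,pickle
s=bot.read_state();print(s["position"],s["tcp_rot"].round(4).tolist(),s["joint_positions"].round(1),s["opening"],s["force"],s["time_s"])
c=bot.capture("wrist");pickle.dump(c,open("w1.pkl","wb"));cv2.imwrite("pics/w1.png",c["pixels"])
print(np.round(c["world_to_cam"],4).tolist())
```

```text
[0.47688238 0.10315432 0.40490407] [[0.0004, 0.6643, -0.7475], [0.0, -0.7475, -0.6643], [-1.0, 0.0002, -0.0003]] [ -0.9  19.7 101.3   0.   59.  137.4] 0.002072953398318296 [ 0.04688453 -0.18120647  0.78611425] 4.75
[[-0.7483, -0.6634, -0.0003, 0.4257], [0.6362, -0.7175, -0.2834, -0.1964], [0.1878, -0.2123, 0.959, -0.4598], [0.0, 0.0, 0.0, 1.0]]
```

View pics/w1.png

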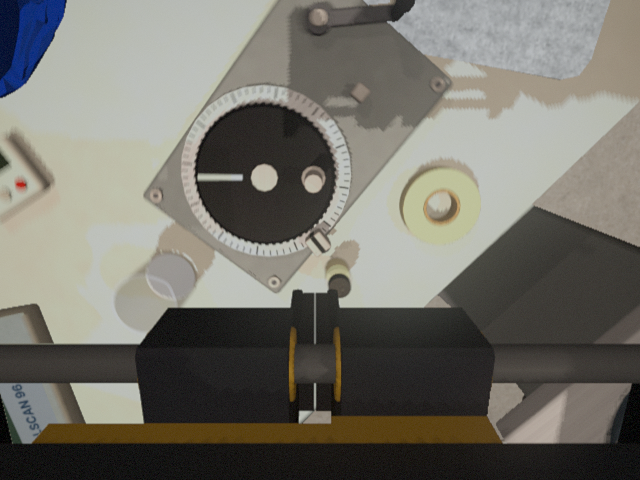

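Run:
```python
from h import *
c=pickle.load(open("w1.pkl","rb"))
cv2.imwrite("pics/w1z.png",cv2.resize(c["pixels"][70:300,160:370],None,fx=3.5,fy=2.6*3.5/3.5 if 0 else 2.5,interpolation=cv2.INTER_CUBIC) if 0 else cv2.resize(c["pixels"][140:280,180:360],None,fx=4,fy=4,interpolation=cv2.INTER_CUBIC))
```

```text
(no output)
```

View pics/w1z.png

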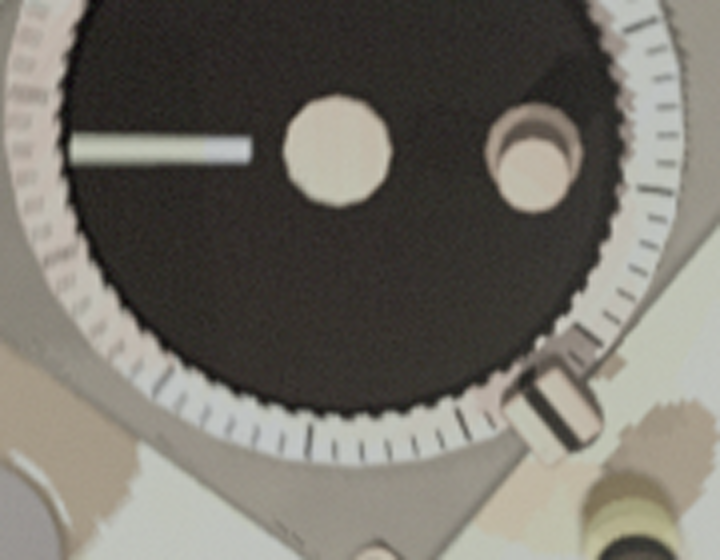

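Run:
```python
from h import *
c=pickle.load(open("w1.pkl","rb"))
t=lambda x,y:((x+.5)/4-.5+180,(y+.5)/4-.5+140)
an=lambda p:np.degrees(np.arctan2(p[1],p[0]))
h=atz(c,*t(338,151),.037);print("hub",h)
a=atz(c,*t(534,376),.04);b=atz(c,*t(574,444),.04);print("rider",a,b,an((b-a)),an((a-h)),an(b-h),an((a+b)/2-h),np.linalg.norm((a-h)[:2]),np.linalg.norm((b-h)[:2]))
a=atz(c,*t(250,150),.036);b=atz(c,*t(70,149.5),.036);print("idx",an(b-a),an(b-h),a,b,np.linalg.norm((b-h)[:2]))
s=atz(c,*t(535,175),.07);print("stud",s,an(s-h))
```

```text
hub [0.53054636 0.10522271 0.037     ]
rider [0.46965587 0.11365878 0.04      ] [0.45337603 0.11922045 0.04      ] 161.13832814802603 172.11217512400623 169.71903988025215 170.77055093157395 0.06147210219269879 0.07842956316009733
idx 41.40148926507502 41.37740472511362 [0.54415377 0.11718909 0.036     ] [0.57178005 0.14154621 0.036     ] 0.05495100977612748
stud [0.50030877 0.07858054 0.07      ] -138.61689910250217
```

```bash
python3 -m crank '[{"offset":[0.03,0.004,-0.002],"spin":0},{"offset":[0.04,0,0],"spin":0},{"offset":[0.04,0,0],"spin":0},{"offset":[0.03,0,0],"spin":0},{"offset":[0.02,0,0],"spin":0},{"offset":[0.017,0,0],"spin":0},{"offset":[0,0,0],"spin":0},{"offset":[0,0,0],"spin":0}]'
python3 - <<'E'
from rig import bot
import cv2,numpy as np
s=bot.read_state();print(s["position"],s["force"].round(2))
c=bot.capture("side");cv2.imwrite("pics/s2.png",cv2.resize(c["pixels"][200:420,220:440],None,fx=2.7,fy=2.7))
E
```

```text
time_s: 5.6
position: [0.4813, 0.1015, 0.2278]
tcp_rot: [[-0.0, 0.67, -0.743], [-0.0, -0.743, -0.67], [-1.0, -0.0, 0.0]]
force: [0.4, -0.0, -0.1]
opening: 0.0
[0.48125759 0.10150873 0.22783342] [ 0.41 -0.01 -0.06]
```

View pics/s2.png

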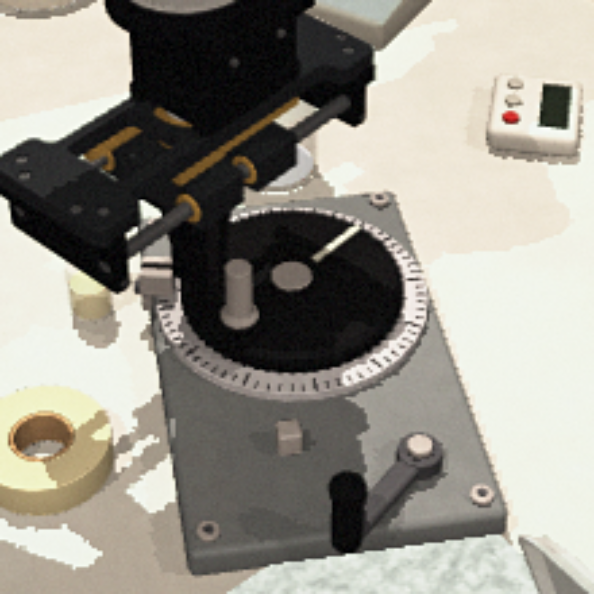

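```bash
python3 -m crank '[{"offset":[0,0.003,0],"spin":0},{"offset":[0,0.003,0],"spin":0},{"offset":[0,0.003,0],"spin":0},{"offset":[0,0.002,0],"spin":0},{"offset":[0,0,0],"spin":0}]'; python3 -m crank '[{"offset":[0,0.0041,0.0014],"spin":-0.1},{"offset":[0,0.0041,0.0014],"spin":-0.1},{"offset":[0,0.0041,0.0014],"spin":-0.1}]'
python3 - <<'E'
from rig import bot
import cv2,numpy as np
s=bot.read_state();print(s["position"],s["force"].round(2))
c=bot.capture("side");cv2.imwrite("pics/s3.png",cv2.resize(c["pixels"][200:420,220:440],None,fx=2.7,fy=2.7))
E
```

```text
time_s: 6.15
position: [0.4887, 0.093, 0.228]
tcp_rot: [[0.001, 0.668, -0.744], [-0.0, -0.744, -0.668], [-1.0, 0.001, -0.001]]
force: [0.7, 0.4, 0.1]
opening: 0.006
time_s: 6.45
position: [0.4936, 0.0823, 0.2277]
tcp_rot: [[-0.003, 0.861, -0.509], [0.001, -0.509, -0.861], [-1.0, -0.003, 0.001]]
force: [-2.4, 1.5, 2.0]
opening: 0.003
[0.49364089 0.08229947 0.22766163] [-2.45  1.51  2.01]
```

View pics/s3.png

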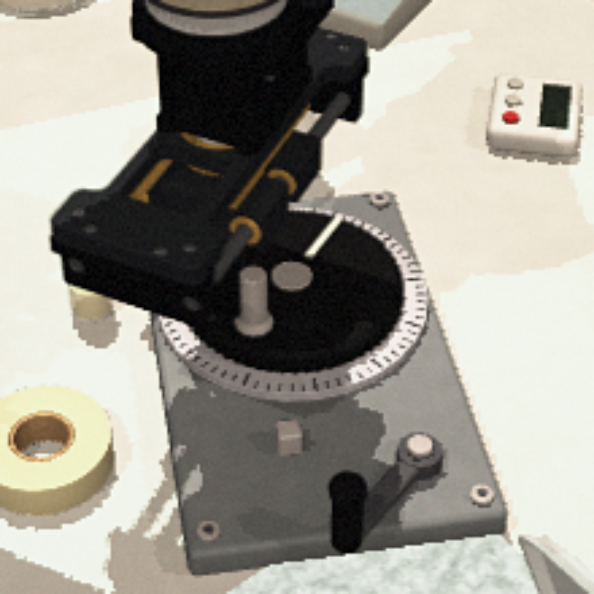

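```bash
python3 -m crank '[{"offset":[0,0.0041,0.0014],"spin":-0.1},{"offset":[0,0.0041,0.0014],"spin":-0.1},{"offset":[0,0.0041,0.0014],"spin":-0.1},{"offset":[0,0.0041,0.0014],"spin":-0.1},{"offset":[0,0.0041,0.0014],"spin":-0.1},{"offset":[0,0.0041,0.0014],"spin":-0.1},{"offset":[0,0.0041,0.0014],"spin":-0.1},{"offset":[0,0.0041,0.0014],"spin":-0.1},{"offset":[0,0.0041,0.0014],"spin":-0.1},{"offset":[0,0.0041,0.0014],"spin":-0.1}]'
cat > look.py <<'E'
import sys
from rig import bot
import cv2,numpy as np,pickle
s=bot.read_state();p=s["position"];R=s["tcp_rot"]
yaw=np.degrees(np.arctan2(R[1,1],R[0,1]));q=R.T@(np.array([.530,.1067,p[2]])-p)
print(p.round(4),"yaw",yaw.round(2),"rel centre in tool y,z",(-q[1:]).round(4),s["force"].round(2),s["joint_positions"].round(1),s["time_s"])
d={n:bot.capture(n) for n in sys.argv[2:]}
pickle.dump(d,open(sys.argv[1]+".pkl","wb"))
B=dict(side=(200,420,220,440),top=(210,350,285,460),wrist=(0,480,0,640))
for n in d:
    a,b,e,f=B[n];k=min(800/(f-e),600/(b-a),4);cv2.imwrite(f"pics/{sys.argv[1]}_{n}.png",cv2.resize(d[n]["pixels"][a:b,e:f],None,fx=k,fy=k,interpolation=cv2.INTER_CUBIC));print(n,k,e,a)
E
python3 look.py a4 side
```

```text
time_s: 7.5
position: [0.5317, 0.0644, 0.2273]
tcp_rot: [[-0.004, 0.894, 0.448], [-0.001, 0.448, -0.894], [-1.0, -0.004, -0.0]]
force: [-2.4, -3.7, -0.2]
opening: 0.006
[0.5317 0.0644 0.2273] yaw 26.64 rel centre in tool y,z [-0.0174  0.0386] [-2.42 -3.74 -0.18] [ -5.   39.3 102.6  -0.2  38.3  58.5] 7.5
side 2.727272727272727 220 200
```

View pics/a4_side.png

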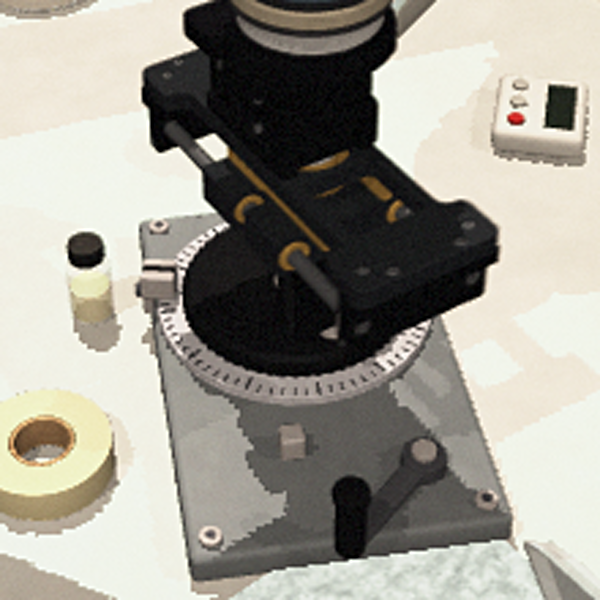

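```bash
python3 -m crank '[{"offset":[0,0.0039,0.0014],"spin":-0.095},{"offset":[0,0.0039,0.0014],"spin":-0.095},{"offset":[0,0.0039,0.0014],"spin":-0.095},{"offset":[0,0.0039,0.0014],"spin":-0.095},{"offset":[0,0.0039,0.0014],"spin":-0.095},{"offset":[0,0.0039,0.0014],"spin":-0.095},{"offset":[0,0.0039,0.0014],"spin":-0.095},{"offset":[0,0.0039,0.0014],"spin":-0.095},{"offset":[0,0.0039,0.0014],"spin":-0.095},{"offset":[0,0,0],"spin":0},{"offset":[0,0,0],"spin":0}]'; 
python3 look.py a5 side top
```

```text
time_s: 8.65
position: [0.5642, 0.0825, 0.2276]
tcp_rot: [[-0.0, 0.255, 0.967], [0.0, 0.967, -0.255], [-1.0, 0.0, -0.0]]
force: [-0.2, -0.5, 0.3]
opening: 0.006
[0.5642 0.0825 0.2276] yaw 75.24 rel centre in tool y,z [-0.0147  0.0393] [-0.24 -0.46  0.25] [-2.9 40.8 97.5  0.  41.7 11.8] 8.65
side 2.727272727272727 220 200
top 4 285 210
```

View pics/a5_side.png

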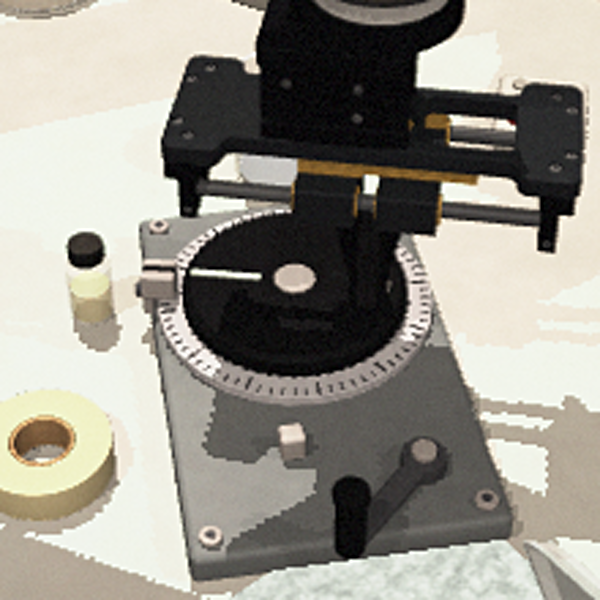

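View pics/a5_top.png

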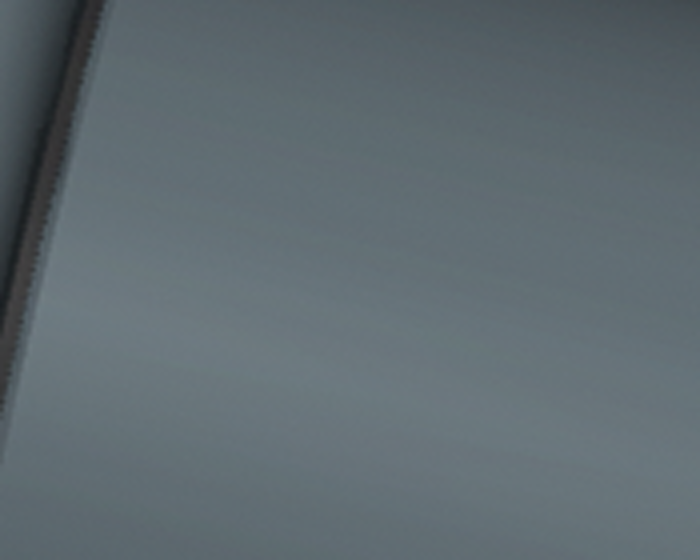

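Run:
```python
from h import *
c=pickle.load(open("a5.pkl","rb"))["side"]
cv2.imwrite("pics/a5z.png",cv2.resize(c["pixels"][280:320,260:350],None,fx=8,fy=8,interpolation=cv2.INTER_CUBIC))
```

```text
(no output)
```

View pics/a5z.png

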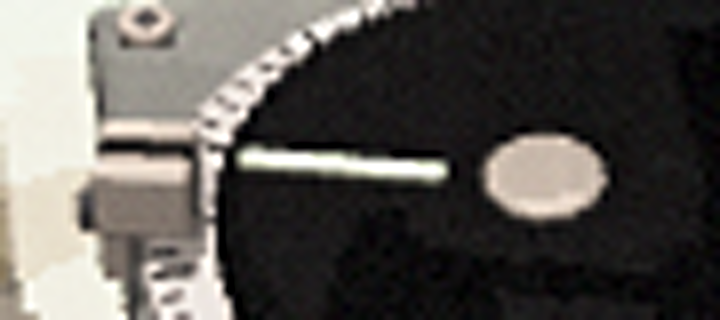

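Run:
```python
from h import *
c=pickle.load(open("a5.pkl","rb"))["side"]
t=lambda x,y:((x+.5)/8-.5+260,(y+.5)/8-.5+280)
an=lambda p:np.degrees(np.arctan2(p[1],p[0]))
h=atz(c,*t(545,176),.037);a=atz(c,*t(445,170),.036);b=atz(c,*t(240,157),.036)
print(h,an(b-a),an(b-h),np.linalg.norm((b-h)[:2]))
a=atz(c,*t(195,147.5),.04);b=atz(c,*t(102,143),.04)
print(an(b-a),an(a-h),an(b-h),np.linalg.norm((a-h)[:2]),np.linalg.norm((b-h)[:2]))
```

```text
[0.53007666 0.1075581  0.037     ] 168.53163334691092 167.48229100805153 0.05484964095170286
169.77783434373657 170.02480095196177 169.97258257499573 0.06242847516029297 0.07916750058594699
```

```bash
python3 -m crank '[{"offset":[0,0.0008,0.0003],"spin":-0.018},{"offset":[0,0.0007,0.0003],"spin":-0.018},{"offset":[0,0,0],"spin":0},{"offset":[0,0,0],"spin":0},{"offset":[0,0,0],"spin":0}]'; 
python3 look.py a6 side;  python3 - <<'E'
from h import *
c=pickle.load(open("a6.pkl","rb"))["side"]
cv2.imwrite("pics/a6z.png",cv2.resize(c["pixels"][280:320,260:350],None,fx=8,fy=8,interpolation=cv2.INTER_CUBIC))
E
```

```text
time_s: 9.25
position: [0.5653, 0.0837, 0.2277]
tcp_rot: [[-0.0, 0.216, 0.976], [-0.0, 0.976, -0.216], [-1.0, -0.0, -0.0]]
force: [-1.5, -1.0, 0.0]
opening: 0.006
[0.5653 0.0837 0.2277] yaw 77.5 rel centre in tool y,z [-0.0148  0.0394] [-1.51 -0.99  0.03] [-2.8 40.8 97.4 -0.  41.8  9.7] 9.25
side 2.727272727272727 220 200
```

View pics/a6z.png

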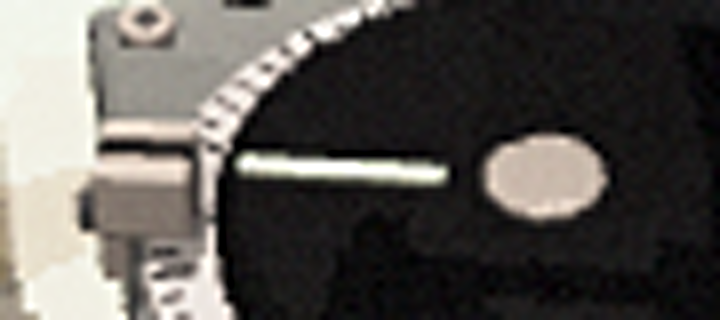

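```bash
cat > idx.py <<'E'
import sys
from h import *
an=lambda p:np.degrees(np.arctan2(p[1],p[0]))
def index(c,hub):
    g=c["pixels"].astype(float).mean(2)
    # sample in world plane z=.036, polar grid about hub
    th=np.radians(np.arange(150,190,.1));rs=np.arange(.022,.052,.0005)
    out=[]
    uv=np.array([[proj(c,[hub[0]+r*np.cos(t),hub[1]+r*np.sin(t),.036]) for t in th] for r in rs],np.float32)
    v=cv2.remap(g.astype(np.float32),uv[...,0],uv[...,1],cv2.INTER_CUBIC)
    pts=[]
    for r,row in zip(rs,v):
        w=np.clip(row-100,0,None)
        if w.sum()>0:
            t=(w*th).sum()/w.sum();pts.append([hub[0]+r*np.cos(t),hub[1]+r*np.sin(t)])
    pts=np.array(pts);m=pts.mean(0);d=np.linalg.svd(pts-m)[2][0];d*=np.sign(d@(m-hub[:2]))
    # perpendicular miss of hub from the line
    e=m-hub[:2];return an(d),an(e),len(pts),np.cross(d,e)*1000
if __name__=="__main__":
    d=pickle.load(open(sys.argv[1]+".pkl","rb"))
    for n in d:
        hs=dict(side=(.5301,.1076),top=(.5299,.1075),wrist=(.5305,.1052))[n]
        print(n,index(d[n],np.array(hs)))
E
python3 -W ignore idx.py a5; python3 -W ignore idx.py a6
python3 -m crank '[{"offset":[0,-0.005,0],"spin":0},{"offset":[0,-0.01,0],"spin":0},{"offset":[-0.03,-0.01,0],"spin":0},{"offset":[-0.04,0,-0.02],"spin":0},{"offset":[0,-0.04,-0.04],"spin":0},{"offset":[0,-0.04,-0.04],"spin":0},{"offset":[0,-0.04,-0.03],"spin":0},{"offset":[0,0,0],"spin":0},{"offset":[0,0,0],"spin":0}]'; 
python3 look.py a7 side top wrist
```

```text
side (np.float64(167.56482402462564), np.float64(167.153517869849), 60, np.float64(-0.26380958320391773))
top (np.float64(169.78526798237874), np.float64(169.99667101321842), 60, np.float64(0.13559517396757004))
side (np.float64(169.7977622241881), np.float64(169.08292092388393), 60, np.float64(-0.45848774108934576))
time_s: 10.2
position: [0.4178, -0.0239, 0.2981]
tcp_rot: [[0.001, 0.22, 0.976], [-0.0, 0.976, -0.22], [-1.0, 0.0, 0.001]]
force: [0.6, -0.5, 0.9]
opening: 0.005
[ 0.4178 -0.0239  0.2981] yaw 77.31 rel centre in tool y,z [-0.152  -0.0807] [ 0.6  -0.47  0.89] [-18.7  26.  116.9   0.   37.   -6. ] 10.2
side 2.727272727272727 220 200
top 4 285 210
wrist 1.25 0 0
```

View pics/a7_top.png

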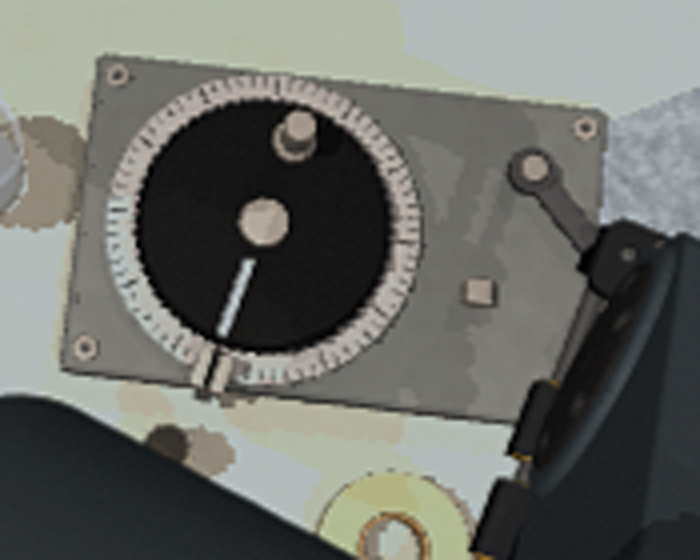

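View pics/a7_wrist.png

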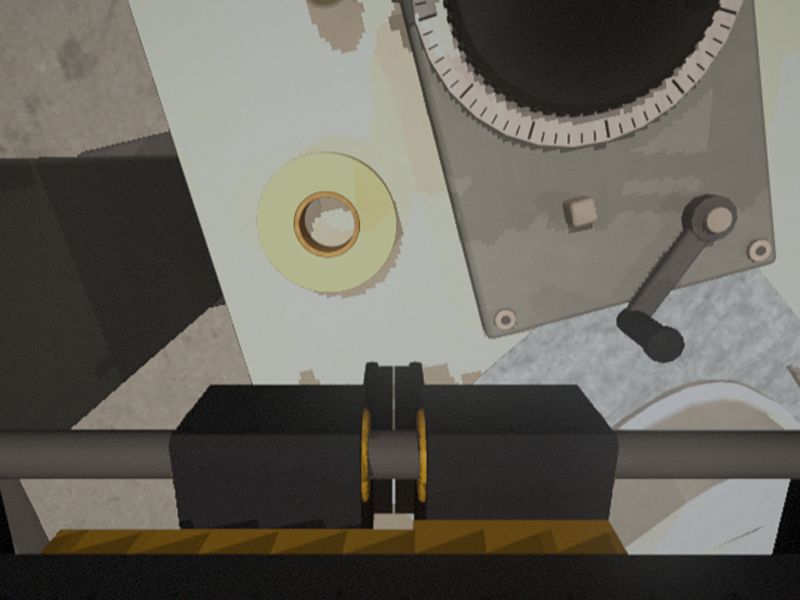

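View pics/a7_side.png

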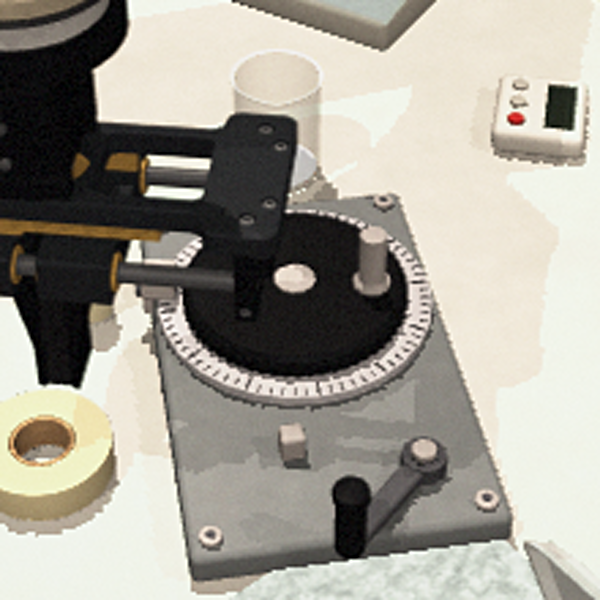

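```bash
python3 -W ignore - <<'E'
from idx import *
d=pickle.load(open("a7.pkl","rb"));c=d["top"]
cv2.imwrite("pics/a7z.png",cv2.resize(c["pixels"][255:315,315:375],None,fx=10,fy=10,interpolation=cv2.INTER_CUBIC))
for h in((.5299,.1075),(.5298,.1072)):print(index(c,np.array(h)))
# rider: dark dip between bright in ring r .064-.080 z=.04
g=c["pixels"].astype(np.float32).mean(2);h=np.array((.5299,.1075))
for r in np.arange(.064,.082,.002):
    th=np.radians(np.arange(163,177,.25));uv=np.array([proj(c,[h[0]+r*np.cos(t),h[1]+r*np.sin(t),.04]) for t in th],np.float32)
    v=cv2.remap(g,uv[:,:1],uv[:,1:],cv2.INTER_CUBIC)[:,0]
    w=np.clip(v.max()-60-v,0,None)
    print(round(r,3),np.degrees(th[np.argmin(v)]),v[::4].astype(int))
E
```

```text
(np.float64(169.25634665862498), np.float64(169.5074360312911), 60, np.float64(0.16104823104533694))
(np.float64(169.2535080813082), np.float64(169.01854305166182), 60, np.float64(-0.15070622669723435))
0.064 170.25 [155 151 159 168 159 118  61  26  35  74 119 149 157 143]
0.066 170.0 [153 151 166 174 177 155  67  11  58 113 157 174 176 161]
0.068 170.25 [139 132 162 182 174 170 106  17  27  94 152 180 170 164]
0.07 170.25 [153 122 137 173 178 150  87  24  47 106 160 175 172 154]
0.072 170.25 [135 119 154 183 176 178  93   7  50 127 177 177 172 147]
0.074 170.5 [ 83  99 144 178 181 170 124  24  30 108 164 182 168 153]
0.076 170.25 [ 99 118 153 180 177 167  96  21  48 113 169 177 169 131]
0.078 170.25 [102 107 140 185 193 190 127  23  52 130 184 183 180 113]
0.08 170.5 [ 99  94 109 139 140 128 120  66  55 100 136 137 122 106]
```

View pics/a7z.png

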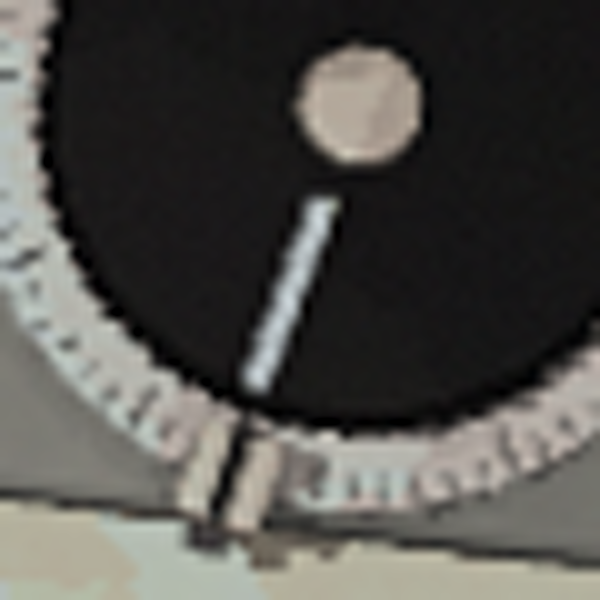

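Run:
```python
from h import *
from rig import bot
c=pickle.load(open("a7.pkl","rb"))["wrist"];T=np.array(c["world_to_cam"]);R=T[:3,:3]
s=bot.read_state();p=s["position"];A=s["tcp_rot"]
print("cam",-R.T@T[:3,3],"tool",A.T@(-R.T@T[:3,3]-p),"look tool",A.T@(-R[2]))
# where optical axis crosses z=.036
o=-R.T@T[:3,3];d=-R[2];q=o+d*(.036-o[2])/d[2];print(q,A.T@(q-p))
```

```text
cam [0.43745359 0.05217607 0.27857754] tool [0.01939513 0.07703045 0.00134546] look tool [ 9.58698302e-01 -2.84424929e-01  1.58981712e-04]
[ 0.42257286 -0.0182694   0.036     ] [0.26198153 0.00506034 0.00138569]
```

```bash
python3 -m crank '[{"offset":[0,0.036,0.015],"spin":0},{"offset":[0,0.036,0.015],"spin":0},{"offset":[0,0,0],"spin":0},{"offset":[0,0,0],"spin":0},{"offset":[0,0,0],"spin":0}]'; 
python3 look.py a8 wrist
python3 - <<'E'
from h import *
c=pickle.load(open("a8.pkl","rb"))["wrist"]
print([proj(c,[.53,.1065,.037]).round(1),proj(c,[.46,.119,.04]).round(1)])
E
```

```text
time_s: 10.85
position: [0.4627, 0.0414, 0.2975]
tcp_rot: [[-0.001, 0.215, 0.977], [-0.0, 0.977, -0.215], [-1.0, -0.0, -0.001]]
force: [-0.4, -0.3, 0.7]
opening: 0.006
[0.4627 0.0414 0.2975] yaw 77.58 rel centre in tool y,z [-0.0782 -0.0517] [-0.45 -0.32  0.66] [ -8.7  28.5 110.5  -0.   41.1   3.7] 10.85
wrist 1.25 0 0
[array([407.8, 117.2]), array([276.5, 122.9])]
```

View pics/a8_wrist.png

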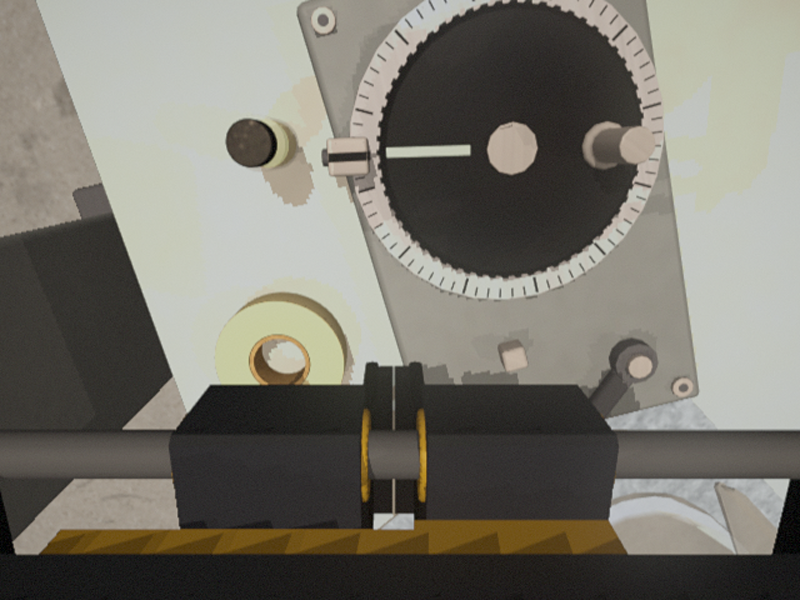

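```bash
python3 -W ignore - <<'E'
from idx import *
c=pickle.load(open("a8.pkl","rb"))["wrist"]
x0,y0=250,85
cv2.imwrite("pics/a8z.png",cv2.resize(c["pixels"][85:160,250:440],None,fx=4.2,fy=4.2,interpolation=cv2.INTER_CUBIC))
# hub by threshold
g=c["pixels"].astype(np.uint8).mean(2)
m=np.zeros(g.shape,np.uint8);m[g>110]=1
n,l,st,ce=cv2.connectedComponentsWithStats(m)
k=l[118,408];print("hub blob",st[k],ce[k]);h=atz(c,*ce[k],.037)[:2];print("hub",h)
print("index",index(c,h))
g=g.astype(np.float32)
L=[]
for r in np.arange(.064,.082,.001):
    th=np.radians(np.arange(163,177,.1));uv=np.array([proj(c,[h[0]+r*np.cos(t),h[1]+r*np.sin(t),.04]) for t in th],np.float32)
    v=cv2.remap(g,uv[:,:1],uv[:,1:],cv2.INTER_CUBIC)[:,0]
    w=np.clip(70-v,0,None);
    if w.sum()>0:L.append(np.degrees((w*th).sum()/w.sum()))
print("rider",np.round(L,2),np.median(L))
E
```

```text
hub blob [ 390   98   40   42 1301] [409.36740968 118.22828593]
hub [0.53075785 0.105801  ]
index (np.float64(169.21775392477753), np.float64(169.49105529277213), 60, np.float64(0.1752969951245133))
rider [170.43 170.43 170.35 170.37 170.39 170.42 170.45 170.46 170.45 170.38
 170.41 170.36 170.4  170.38 170.39 170.37 172.27] 170.39848943390837
```

View pics/a8z.png

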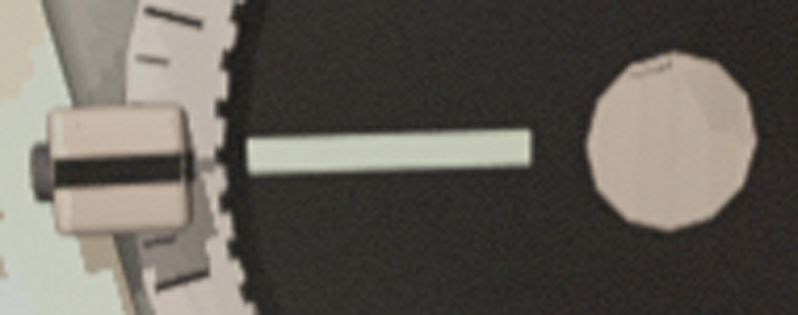

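```bash
python3 -m crank '[{"offset":[0,0.017,0.03],"spin":0},{"offset":[0,0.017,0.03],"spin":0},{"offset":[0,0.017,0.031],"spin":0},{"offset":[0.03,0,0],"spin":0},{"offset":[0.025,0,0],"spin":0},{"offset":[0.0145,0,0],"spin":0},{"offset":[0,0,0],"spin":0},{"offset":[0,0,0],"spin":0}]'; python3 look.py a9 side
```

```text
time_s: 11.7
position: [0.5628, 0.0707, 0.2284]
tcp_rot: [[-0.0, 0.217, 0.976], [0.0, 0.976, -0.217], [-1.0, -0.0, -0.0]]
force: [0.3, -0.5, 0.2]
opening: 0.002
[0.5628 0.0707 0.2284] yaw 77.46 rel centre in tool y,z [-0.028   0.0399] [ 0.32 -0.5   0.17] [-4.1 40.6 98.  -0.  41.5  8.4] 11.7
side 2.727272727272727 220 200
```

```bash
python3 -m crank '[{"offset":[0,0.004,0],"spin":0},{"offset":[0,0.004,0],"spin":0},{"offset":[0,0.003,0],"spin":0},{"offset":[0,0.001,0],"spin":0},{"offset":[0,0.0005,0],"spin":0},{"offset":[0,0.0005,0],"spin":0},{"offset":[0,0,0],"spin":0},{"offset":[0,0,0],"spin":0},{"offset":[0,0,0],"spin":0}]'; python3 look.py b1 side; python3 -W ignore idx.py b1;python3 -W ignore idx.py a6
```

```text
time_s: 12.65
position: [0.5657, 0.0838, 0.2282]
tcp_rot: [[0.0, 0.216, 0.976], [-0.0, 0.976, -0.216], [-1.0, -0.0, 0.0]]
force: [-0.6, -1.7, 1.4]
opening: -0.001
[0.5657 0.0838 0.2282] yaw 77.5 rel centre in tool y,z [-0.0146  0.0398] [-0.65 -1.67  1.42] [-2.8 40.8 97.3 -0.  41.9  9.7] 12.65
side 2.727272727272727 220 200
side (np.float64(170.00432896567182), np.float64(169.33982919022017), 60, np.float64(-0.4262006795002641))
side (np.float64(169.7977622241881), np.float64(169.08292092388393), 60, np.float64(-0.45848774108934576))
```

Moved +0.25°; about 0.7° more is needed.

```bash
python3 -m crank '[{"offset":[0,0.0005,0],"spin":0},{"offset":[0,0,0],"spin":0},{"offset":[0,0,0],"spin":0},{"offset":[0,0,0],"spin":0}]'; python3 look.py b2 side; python3 -W ignore idx.py b2
```

```text
time_s: 13.1
position: [0.5659, 0.0844, 0.2283]
tcp_rot: [[0.0, 0.216, 0.976], [-0.0, 0.976, -0.216], [-1.0, -0.0, 0.0]]
force: [0.4, -2.0, 0.7]
opening: 0.008
[0.5659 0.0844 0.2283] yaw 77.51 rel centre in tool y,z [-0.014   0.0399] [ 0.41 -1.97  0.73] [-2.7 40.8 97.2 -0.  41.9  9.8] 13.1
side 2.727272727272727 220 200
side (np.float64(169.79992486877435), np.float64(170.1596262236112), 60, np.float64(0.2307118893717661))
```

```bash
python3 -m crank '[{"offset":[0,-0.004,0],"spin":0},{"offset":[0,-0.01,0],"spin":0},{"offset":[-0.03,0,0],"spin":0},{"offset":[-0.04,0,0],"spin":0},{"offset":[0,-0.017,-0.03],"spin":0},{"offset":[0,-0.017,-0.03],"spin":0},{"offset":[0,-0.017,-0.031],"spin":0},{"offset":[0,0,0],"spin":0},{"offset":[0,0,0],"spin":0},{"offset":[0,0,0],"spin":0}]'; python3 look.py b3 wrist
cat > meas.py <<'E'
from idx import *
c=pickle.load(open(sys.argv[1]+".pkl","rb"))["wrist"]
g=c["pixels"].mean(2);m=(g>110).astype(np.uint8)
n,l,st,ce=cv2.connectedComponentsWithStats(m)
u,v=proj(c,[.53,.1065,.037]);k=l[int(v),int(u)];h=atz(c,*ce[k],.037)[:2];print("hub",st[k],h)
print("index",index(c,h));g=g.astype(np.float32);L=[]
for r in np.arange(.064,.080,.001):
    th=np.radians(np.arange(163,177,.1));uv=np.array([proj(c,[h[0]+r*np.cos(t),h[1]+r*np.sin(t),.04]) for t in th],np.float32)
    v=cv2.remap(g,uv[:,:1],uv[:,1:],cv2.INTER_CUBIC)[:,0];w=np.clip(70-v,0,None)
    if w.sum()>0:L.append(np.degrees((w*th).sum()/w.sum()))
print("rider",np.median(L))
u,v=proj(c,[.49,.115,.036]).astype(int)
cv2.imwrite(f"pics/{sys.argv[1]}z.png",cv2.resize(c["pixels"][max(v-40,0):v+40,u-80:u+90],None,fx=4.2,fy=4.2,interpolation=cv2.INTER_CUBIC))
E
python3 -W ignore meas.py b3
```

```text
time_s: 14.15
position: [0.4641, 0.0403, 0.2985]
tcp_rot: [[0.003, 0.217, 0.976], [-0.0, 0.976, -0.217], [-1.0, 0.0, 0.002]]
force: [-0.4, -0.4, -0.8]
opening: 0.003
[0.4641 0.0403 0.2985] yaw 77.48 rel centre in tool y,z [-0.0791 -0.0499] [-0.38 -0.41 -0.85] [ -8.8  28.4 110.4   0.   41.1   3.7] 14.15
wrist 1.25 0 0
hub [ 384   96   41   42 1281] [0.5307923  0.10589837]
index (np.float64(170.3442497342408), np.float64(170.64992447127793), 60, np.float64(0.19606115034804475))
rider 170.4390581918854
```

View pics/b3z.png

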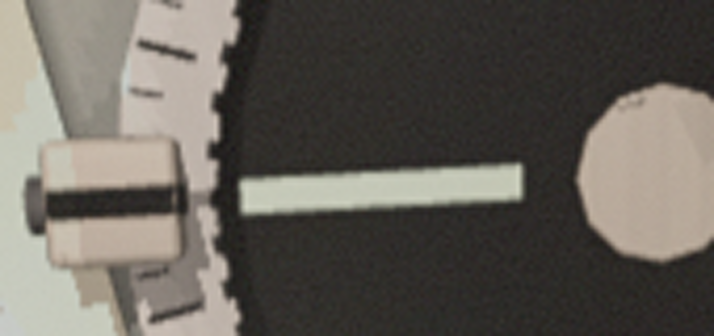

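View pics/b3_wrist.png

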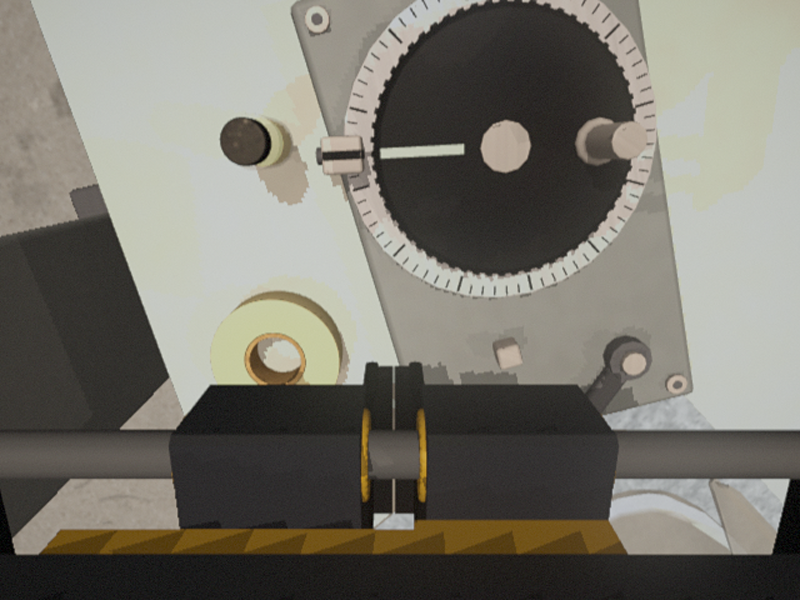

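```bash
python3 -m crank '[{"offset":[0,-0.022,0.028],"spin":0},{"offset":[0,-0.022,0.028],"spin":0},{"offset":[0,-0.022,0.028],"spin":0},{"offset":[0,-0.022,0.028],"spin":0},{"offset":[0,0,0],"spin":-0.146},{"offset":[0,0,0],"spin":-0.146},{"offset":[0,0,0],"spin":-0.146},{"offset":[0,0,0],"spin":-0.146},{"offset":[0,0,0],"spin":-0.146},{"offset":[0,0,0],"spin":-0.146},{"offset":[0,0,0],"spin":-0.146}]';python3 -m crank '[{"offset":[0,0,0],"spin":0}]'; python3 look.py b4 wrist side
```

```text
time_s: 15.3
position: [0.5543, -0.0695, 0.298]
tcp_rot: [[0.001, -0.725, 0.689], [-0.0, 0.689, 0.725], [-1.0, -0.001, 0.0]]
force: [-0.6, -0.1, 0.5]
opening: 0.008
time_s: 15.4
position: [0.5542, -0.0695, 0.2981]
tcp_rot: [[0.001, -0.72, 0.694], [-0.0, 0.694, 0.72], [-1.0, -0.001, 0.0]]
force: [-0.2, 1.1, 0.3]
opening: 0.001
[ 0.5542 -0.0695  0.2981] yaw 136.08 rel centre in tool y,z [-0.1396 -0.1102] [-0.21  1.06  0.35] [-18.6  33.6  97.2   0.   49.1 -64.7] 15.4
wrist 1.25 0 0
side 2.727272727272727 220 200
```

View pics/b4_wrist.png

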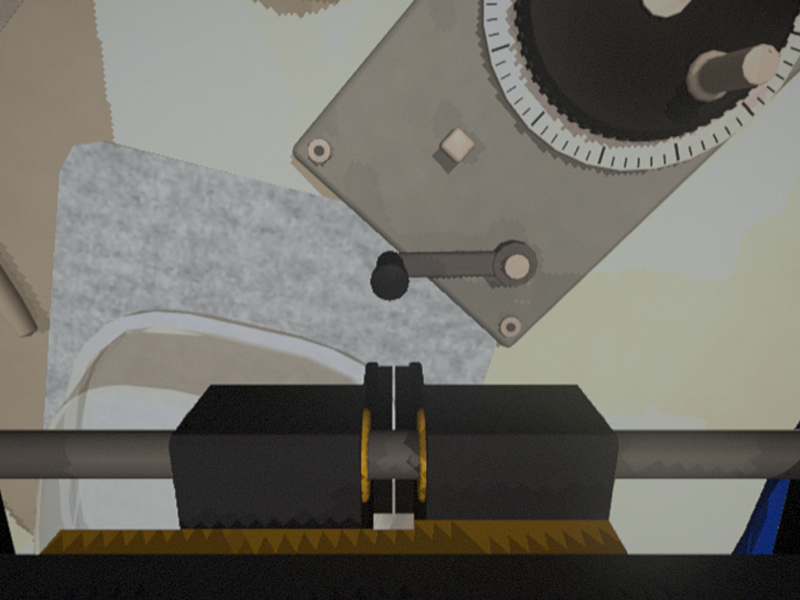

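View pics/b4_side.png

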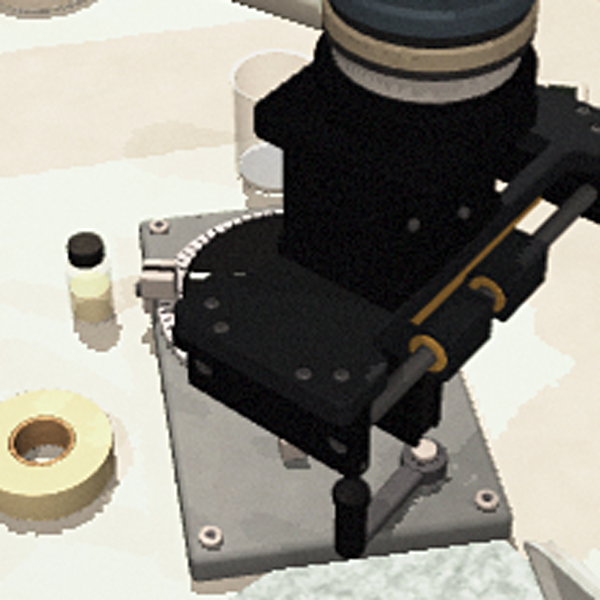

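```bash
python3 - <<'E'
from h import *
d=pickle.load(open("b4.pkl","rb"));c=d["wrist"];S=d["side"]
print("pin",atz(c,389/1.25,281/1.25,.061),"side",atz(S,351/2.727+220,491/2.727+200,.061))
print("pivot",atz(c,516/1.25,266/1.25,.032))
for x in(0,-.0095):
  for z in(-.015,.015):
    y=np.array([-.72,.694]);zz=np.array([.694,.72]);p=np.array([.5542,-.0695])+x*y+z*zz
    print(p.round(3),proj(c,[*p,.044])*1.25,proj(c,[*p,.0])*1.25)
T=pickle.load(open("c0.pkl","rb"))["top"]
print("rim near",[atz(T,u,v,.045).round(3) for u,v in((470,262),(472,275),(466,250),(469,243))])
E
python3 - <<'E'
import cv2;a=cv2.imread("pics/top0.png");cv2.imwrite("pics/basin.png",cv2.resize(a[190:330,420:580],None,fx=4,fy=4))
E
```

```text
pin [ 0.53651641 -0.0548082   0.061     ] side [ 0.53657537 -0.05640153  0.061     ]
pivot [ 0.5780262  -0.01160654  0.032     ]
[ 0.544 -0.08 ] [360.73067079 320.24783748] [365.43190762 295.07915403]
[ 0.565 -0.059] [425.37832551 320.19668932] [420.63899061 295.03595864]
[ 0.551 -0.087] [361.09735149 339.50162138] [365.70181361 311.78149919]
[ 0.571 -0.065] [425.0420334  339.45060087] [420.39542934 311.73838759]
rim near [array([ 0.572, -0.101,  0.045]), array([ 0.549, -0.107,  0.045]), array([ 0.592, -0.091,  0.045]), array([ 0.606, -0.095,  0.045])]
```

View pics/basin.png

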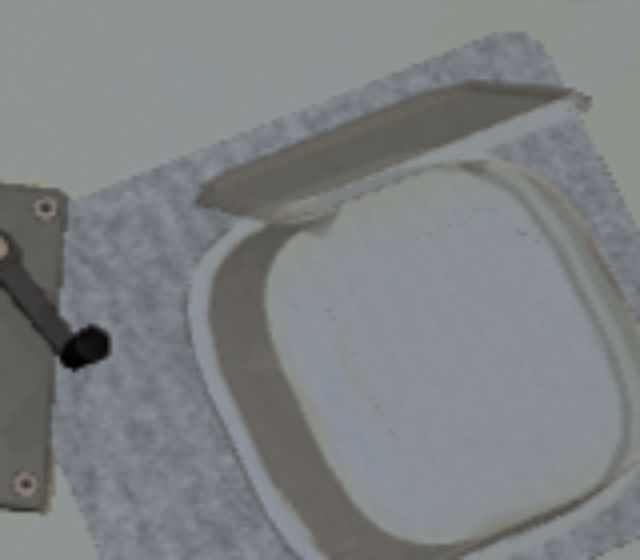

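```bash
python3 -m crank '[{"offset":[0.03,0,0],"spin":0},{"offset":[0.02,0,0],"spin":0},{"offset":[0.012,0,0],"spin":0},{"offset":[0.01,0,0],"spin":0},{"offset":[0,0,0],"spin":0},{"offset":[0,0,0],"spin":0}]'; python3 look.py b5 side
```

```text
time_s: 16.1
position: [0.5535, -0.0696, 0.2265]
tcp_rot: [[0.001, -0.72, 0.694], [-0.0, 0.694, 0.72], [-1.0, -0.001, 0.0]]
force: [0.1, -0.1, -0.8]
opening: 0.011
[ 0.5535 -0.0696  0.2265] yaw 136.04 rel centre in tool y,z [-0.1393 -0.1106] [ 0.1  -0.08 -0.83] [-18.6  40.3  99.4   0.   40.2 -64.7] 16.1
side 2.727272727272727 220 200
```

View pics/b5_side.png

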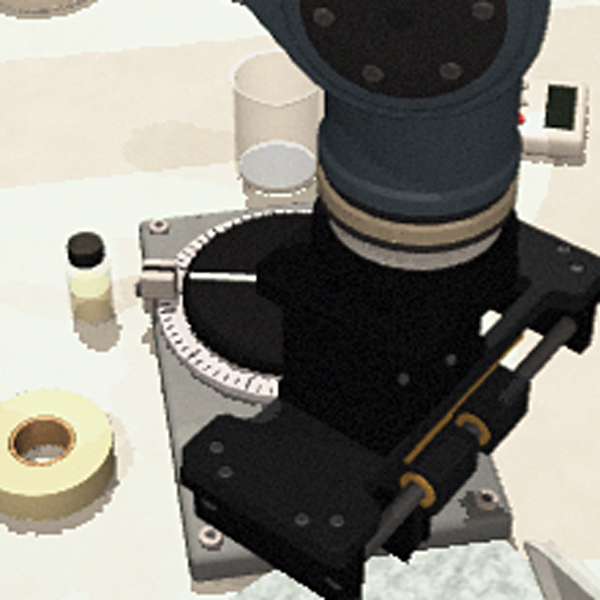

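```bash
python3 -m crank '[{"offset":[0,0.0025,0],"spin":0},{"offset":[0,0.0025,0],"spin":0},{"offset":[0,0.0061,-0.0015],"spin":0.1},{"offset":[0,0.0061,-0.0015],"spin":0.1},{"offset":[0,0.0061,-0.0015],"spin":0.1},{"offset":[0,0.0061,-0.0015],"spin":0.1},{"offset":[0,0.0061,-0.0015],"spin":0.1},{"offset":[0,0.0061,-0.0015],"spin":0.1},{"offset":[0,0,0],"spin":0}]'; python3 look.py b6 side wrist
```

```text
time_s: 17.05
position: [0.5226, -0.0395, 0.2267]
tcp_rot: [[-0.0, -0.203, 0.979], [0.0, 0.979, 0.203], [-1.0, 0.0, -0.0]]
force: [-0.0, -0.6, -0.0]
opening: 0.005
[ 0.5226 -0.0395  0.2267] yaw 101.73 rel centre in tool y,z [-0.1416 -0.037 ] [-0.01 -0.63 -0.04] [-16.5  38.9 104.3   0.   36.8 -28.3] 17.05
side 2.727272727272727 220 200
wrist 1.25 0 0
```

View pics/b6_wrist.png

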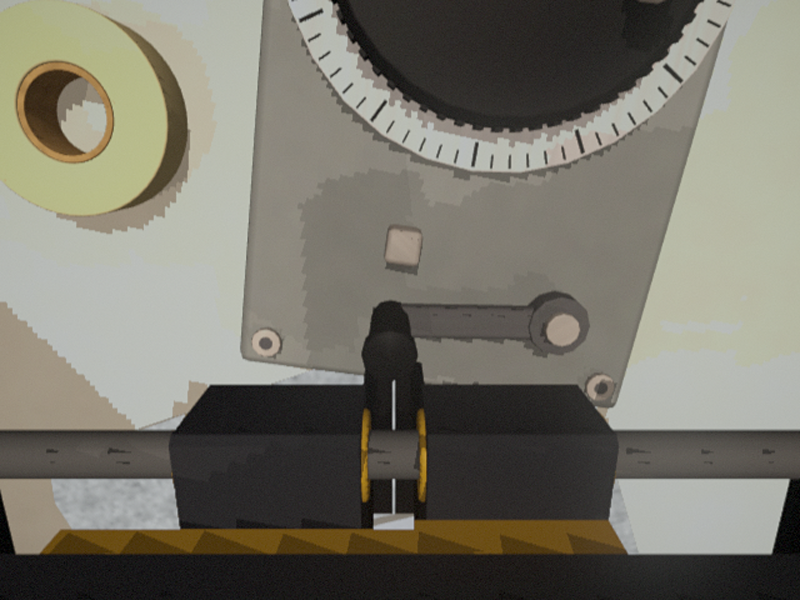

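View pics/b6_side.png

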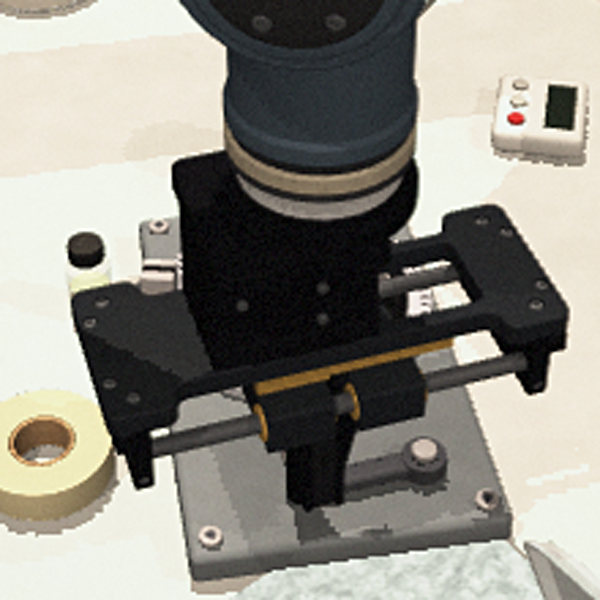

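```bash
python3 -m crank '[{"offset":[0,0.0042,-0.0011],"spin":0.07},{"offset":[0,0.0042,-0.0011],"spin":0.07},{"offset":[0,0,0],"spin":0}]'; python3 -m crank '[{"offset":[0,0.0005,0],"spin":0},{"offset":[0,0,0],"spin":0}]';  python3 -m crank '[{"offset":[0,0.0005,0],"spin":0},{"offset":[0,0,0],"spin":0}]'
```

```text
time_s: 17.45
position: [0.5197, -0.0323, 0.2265]
tcp_rot: [[0.001, -0.066, 0.998], [-0.001, 0.998, 0.066], [-1.0, -0.001, 0.001]]
force: [-0.6, -0.3, -0.1]
opening: 0.008
time_s: 17.65
position: [0.5197, -0.0321, 0.2264]
tcp_rot: [[0.001, -0.066, 0.998], [-0.001, 0.998, 0.066], [-1.0, -0.001, 0.0]]
force: [-0.7, -2.9, 0.3]
opening: 0.005
time_s: 17.85
position: [0.5197, -0.0317, 0.2264]
tcp_rot: [[0.001, -0.065, 0.998], [-0.001, 0.998, 0.065], [-1.0, -0.001, 0.001]]
force: [-0.8, -4.6, 0.2]
opening: 0.005
```

```bash
python3 -m crank '[{"offset":[0,0.0005,0],"spin":0},{"offset":[0,0,0],"spin":0},{"offset":[0,0,0],"spin":0}]';python3 -m crank '[{"offset":[0,0.0005,0],"spin":0},{"offset":[0,0,0],"spin":0},{"offset":[0,0,0],"spin":0}]'; python3 look.py b7 wrist side
```

```text
time_s: 18.15
position: [0.5197, -0.0315, 0.2264]
tcp_rot: [[0.001, -0.065, 0.998], [-0.002, 0.998, 0.065], [-1.0, -0.002, 0.001]]
force: [-1.1, -6.9, 1.6]
opening: 0.006
time_s: 18.45
position: [0.5197, -0.0312, 0.2264]
tcp_rot: [[0.001, -0.065, 0.998], [-0.002, 0.998, 0.065], [-1.0, -0.002, 0.001]]
force: [-1.0, -8.4, 1.2]
opening: 0.003
[ 0.5197 -0.0312  0.2264] yaw 93.75 rel centre in tool y,z [-0.137  -0.0193] [-0.96 -8.43  1.22] [-15.7  38.8 104.9  -0.2  36.3 -19.3] 18.45
wrist 1.25 0 0
side 2.727272727272727 220 200
```

View pics/b7_wrist.png

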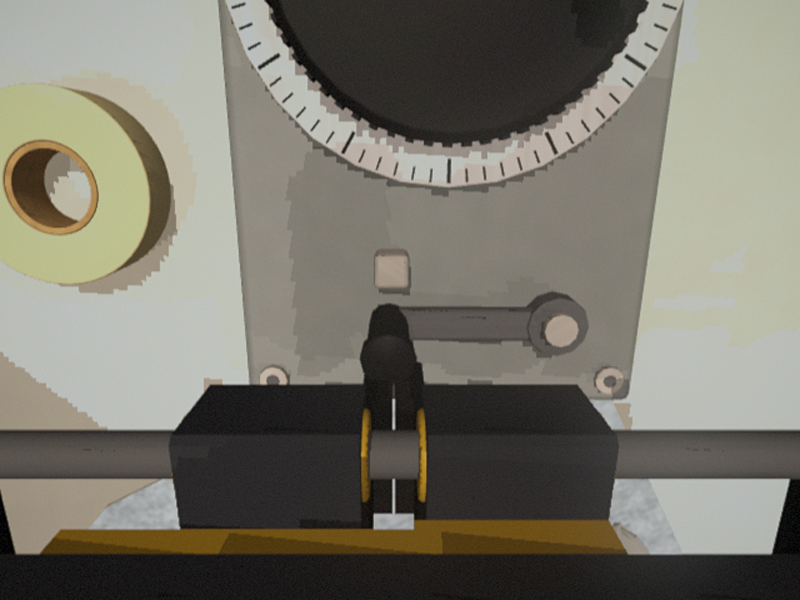

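```bash
python3 -m crank '[{"offset":[0,-0.003,0],"spin":0},{"offset":[0,-0.012,0],"spin":0},{"offset":[-0.03,-0.003,0],"spin":0},{"offset":[-0.04,0,0],"spin":0},{"offset":[-0.04,0,0],"spin":0},{"offset":[0,0.04,-0.03],"spin":0},{"offset":[0,0.03,-0.02],"spin":0},{"offset":[0,0,0],"spin":0},{"offset":[0,0,0],"spin":0}]'; python3 look.py b8 wrist side top; python3 -W ignore meas.py b8
```

```text
time_s: 19.45
position: [0.4659, 0.0189, 0.3364]
tcp_rot: [[0.0, -0.065, 0.998], [0.0, 0.998, 0.065], [-1.0, 0.0, 0.0]]
force: [-0.5, 0.5, -0.1]
opening: 0.005
[0.4659 0.0189 0.3364] yaw 93.74 rel centre in tool y,z [-0.0834 -0.0697] [-0.53  0.48 -0.08] [-11.4  24.4 108.4   0.   47.2 -15.2] 19.45
wrist 1.25 0 0
side 2.727272727272727 220 200
top 4 285 210
hub [409  92  34  36 962] [0.53116431 0.10580024]
index (np.float64(170.34332624247466), np.float64(170.681600141172), 60, np.float64(0.21697025319375884))
rider 170.49158087994408
```

View pics/b8_wrist.png

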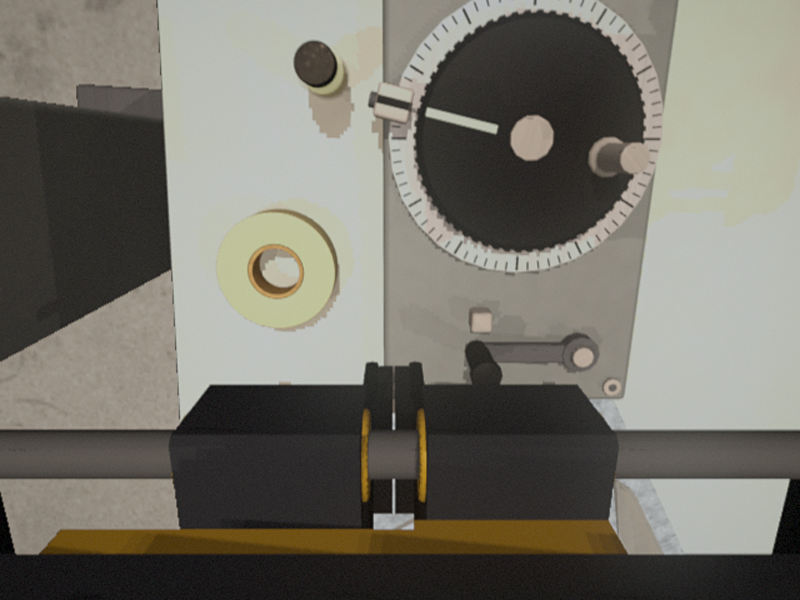

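View pics/b8_side.png

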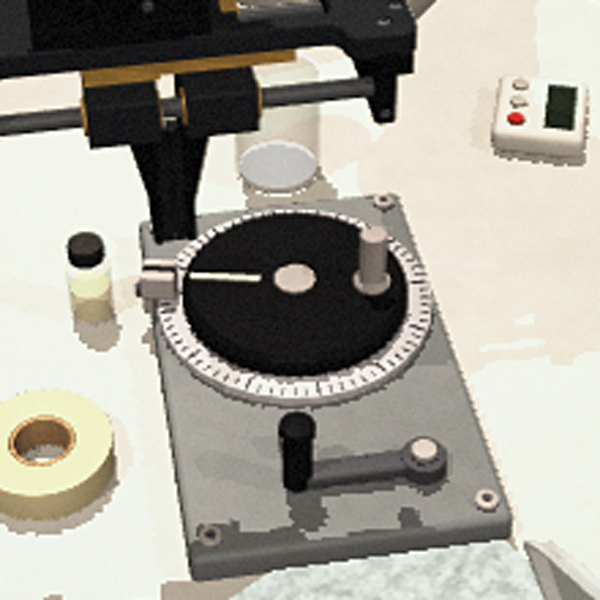

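Run:
```python
from h import *
d=pickle.load(open("b8.pkl","rb"));S=d["side"];W=d["wrist"]
an=lambda p:np.degrees(np.arctan2(p[1],p[0]))
p=atz(S,297/2.727+220,424/2.727+200,.061);v=atz(S,425/2.727+220,449/2.727+200,.032)
print("side pin",p,"piv",v,an(p-v),np.linalg.norm((p-v)[:2]))
p=atz(W,487/1.25,372/1.25,.061);v=atz(W,583/1.25,358/1.25,.032)
print("wrist pin",p,"piv",v,an(p-v),np.linalg.norm((p-v)[:2]))
for n,a in(("side",(265,335,300,390)),("wrist",(240,310,360,500))):
    y0,y1,x0,x1=a;i=d[n]["pixels"][y0:y1,x0:x1];cv2.imwrite(f"pics/b8z_{n}.png",cv2.resize(i,None,fx=5.5,fy=5.5,interpolation=cv2.INTER_CUBIC))
```

```text
side pin [ 0.51783026 -0.01587805  0.061     ] piv [ 0.57820337 -0.01090074  0.032     ] -175.28705921602335 0.06057793053854075
wrist pin [ 0.51815908 -0.01245492  0.061     ] piv [ 0.57874191 -0.01252811  0.032     ] 179.93078217366102 0.06058286810816355
```

View pics/b8z_wrist.png

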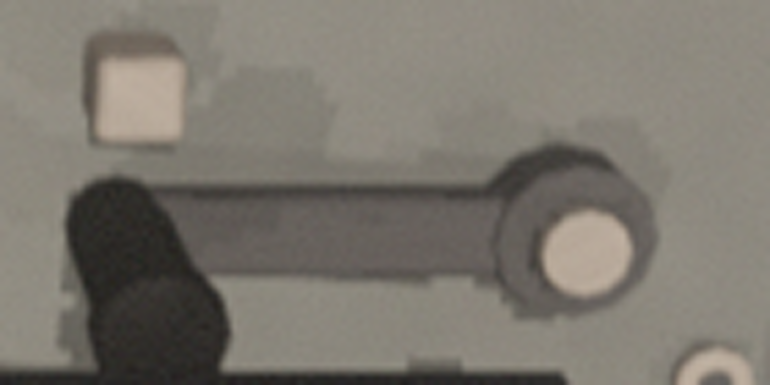

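View pics/b8_top.png

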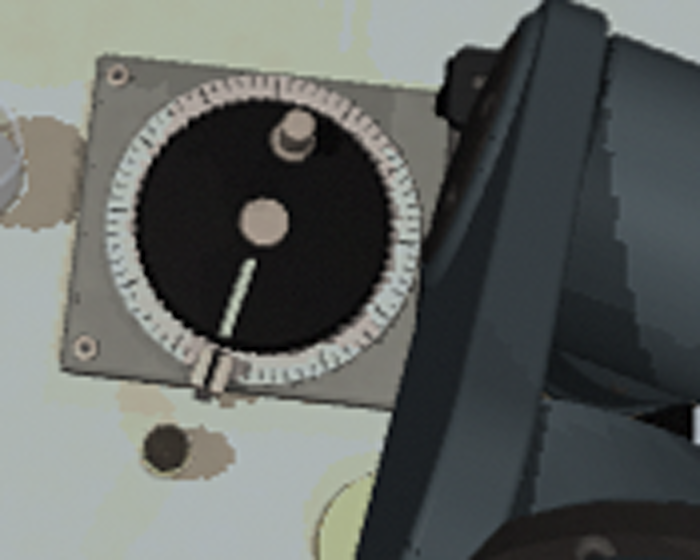

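Run:
```python
from h import *
W=pickle.load(open("b8.pkl","rb"))["wrist"]
t=lambda x,y:((x+.5)/5.5-.5+360,(y+.5)/5.5-.5+240)
a=atz(W,*t(200,231),.028);b=atz(W,*t(480,232.5),.028);print(np.degrees(np.arctan2(*(a-b)[1::-1])))
# stage plate long side edges & stage x dir from screw pair if visible
S=pickle.load(open("b8.pkl","rb"))["side"]
k=2.727
from rig import bot
print(tri(S,(375.8,364.6),W,(466.4,286.4)))
s=bot.read_state();print(s["force"],s["time_s"]);print(bot.hand_in())
```

```text
-176.6795225277037
(array([ 0.57800835, -0.01199187,  0.03341985]), np.float64(0.00028406286393475074))
[-0.59440089  0.39786332 -0.38840727] 19.6
the job is handed in; nothing more can be done
None
```

The dial is set to the rider line, the clamp lever is home against its stop, and the job is handed in. It took about 19.6 s of the 72 s, and the gripper stood clear of everything at the end.

- **Dial:** I pushed the stud about 128° round with the closed fingertips. The first check showed it about 1° short, so I gave it one small extra nudge. After the lever push, the wrist camera put the index line at 170.3–170.7° and the rider line at 170.5°. The top picture at that time also showed the two in line.
- **Lever:** I pushed the pin along its arc until the wrist force climbed steadily to about 8 N with almost no further movement. That is well above the roughly 1 N that friction needs, so I took it as the stop. The arm's midline then measured -176.7°, against -176.2° for the stage's -x direction.
- **Disagreement in the lever checks:** single-view estimates from pin top and pivot scattered: -175.3° from the side camera and 179.9° from the wrist. The camera calibration is good to about 2 mm, which is about 2° here, so I trusted the arm midline and the force instead. A small gap showed between arm and stop block in the wrist picture, which I put down to viewing angle without confirming it.
- **Bystanders:** by eye, the vial, beaker and tape look unmoved in the pictures. The rider measured at the same angle throughout.

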